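# Re-sleeve the sanding drum

## Robot

A 6-joint arm with a two-finger parallel gripper is mounted at the origin on the work surface. World frame = base frame: x ahead of the robot, y to its left, z up, the work surface at z = 0. Lengths are in m, angles in rad, forces in N, time in s.
With the tool pointing down it reaches from about 0.15 to 0.775 m from the base axis. Payload 6.1 kg.
Tool frame: the origin (TCP) lies midway between the tips of the shut fingers; the grasp point (between the pads) lies 19 mm behind it; z points along the fingers, y is the direction in which the jaws open and shut (so a half turn about z gives the same grasp; the last joint's range is limited). The gripper opens to 85 mm and grips with 20 to 120 N. Pads are 22 mm wide; open, the fingers measure 114 mm over their backs; the gripper's body (76 mm by 85 mm) begins 54 mm behind the grasp point. The pads swing forward as they close: fully open they stand 13 mm farther back than shut.
Start: joints at [-1.139, 0.126, -0.04, 1.405, 0, 1.571], TCP at [0.22, -0.477, 0.231] pointing down, gripper open.
Joint ranges: [-2.72, 2.72], [-0.95, 1.95], [-1.27, 1.35], [-1.78, 2.02], [-1.46, 1.47], [-3.14, 3.14]. Speed limits (rad/s): [2.39, 2.39, 3.01, 3.14, 3.14, 3.14].

## Interface

Orientations are given as a rotation vector (axis times angle).
In Python, from bench import read_state, get_image, calibration, workorder, finder gives the robot as it stands. The module is installed in compiled form; this text tells all that it offers.
- The arm moves only by the tool play_rows, never from a script. Its argument "commands" is a list of rows, each a list of 3 entries, a list of its own where there are three numbers: the turn, a rotation vector about the tool's x, y, z as a fraction of full scale, then the shift along the tool's x, y, z as a fraction of full scale, then the closure, from -1 (fully open) to 1 (shut). A call has 1 to 10 rows; each row is the pose to reach, as a shift and turn from the pose measured when the call began, along the tool's axes at that moment; what a row does not reach only later rows make up. Full scale, the value 1, is 60 cm for a shift and pi/4 rad for a turn. A row lasts 1/12 s, in which the tool goes at most 41.7 mm and 7.16 degrees, less where a joint would pass 70% of its speed; a pose out of reach is approached as far as the arm can. A call with a number of a shift or a turn outside -1 to 1 is refused whole. A call with a gripper value outside its range is refused whole. The fingers move at their own pace and stop on an object; "squeeze" is the grip in N (left out, the last holds). Time passes only in rows, so rows that repeat a pose let the fingers close. It gives the time, the measured TCP pose, the force and the opening at its end, in the units of the state.
- read_state(): the state, without advancing time (a new reading comes with each control period).
- get_image(name): name is "scene" or "top" or "wrist"; returns (picture, depth): 384x512x3 uint8, red, green, blue; 384x512 float32, m along the optical axis (not along the pixel's ray), 0 where there is no reading.
- calibration(name): a dict with "fx", "fy", "cx", "cy" (pixels), "eye" and "rotation" of the camera in the world; the wrist camera has in their place "tool_from_camera" (4x4, takes a point from camera to tool coordinates, whose origin is the TCP and whose axes are the flange's). Camera axes: x right, y down, z forward; pixel columns grow to the right and rows downward; lengths in m; the calibration is good to about 2 mm. A picture is of the moment at which its call begins: read the wrist's pose just before it. calibration takes no time and is no camera call.
- workorder.job_done(): hands the job in, once; it reports no verdict.
Trained networks look in the newest picture that a camera, given by its name, has taken for a name from the list of things; names that differ only in an ending like _2 or _b are one class to them, and where a whole thing is asked for, a point or a joint stands for the part that bears it (a point fixed in the world has none). Each returns a list of dicts, best first, with "conf" (0 to 1); they miss things now and then, are a little off and sometimes report something else, mostly with a low value. They report only what shows in the picture. A call takes as long as a camera call. They do not tell look-alikes from the thing itself.
- finder.boxes_of(camera, name): "bbox" ([left, top, right, bottom] in pixels, round what is visible of it).
- finder.outline_of(camera, name): "mask" (384x512 bool, what is visible of it) and "bbox" ([left, top, right, bottom] in pixels, round what is visible of it).
The state is a dict: "clock": time; "joints": joint angles; "joint_velocities": joint speeds; "tau": joint torques, N m; "eef_pos": TCP position; "tool_rot": TCP orientation; "wrist_force": force on the tool from outside, world axes, zero at the start; "moment": the same for the moment, N m; "grip_width": opening from 0.0 (shut) to 1.0 (fully open).
Only numpy, scipy, OpenCV 4.12 (cv2) and the standard library are available. Lean on these libraries where they do the work, as an engineer would, in place of code of your own. Each camera call takes 0.05 s, during which the arm holds its last target.

## Task

The bare black sanding drum standing in its wooden block needs a new sanding sleeve. Of the three brown sleeves on the bench, take the tall, wide one that fits over the drum and covers its full length, slip it over the drum from above and guide it all the way down until it sits flat on the steel flange before letting go (do not drop it on). Leave the short sleeve and the narrow sleeve standing where they are.

Things in the scene. Friction and masses are not known exactly. Their poses are not given: they have to be found in the camera images.
- sleeve: The tall, wide sanding sleeve, a plain brown tube 70 mm tall, outside diameter 52 mm, bore 44 mm, about 50 g. Rigid, open at both ends, standing upright on the bench. Origin: centre of its lower rim, z up along its axis; it looks the same from all sides. Stands on the bench at the start.
- seat (a point): Centre of the top face of the steel flange (60 mm wide) at the drum's foot, 46 mm above the bench: the sleeve sits here; z up along the drum. Fixed drum: upright black rubber cylinder, 34 mm diameter, 58 mm tall above the flange, topped by a steel cone 18 mm high, 28 to 10 mm wide; tip 122 mm above the bench. It stands in a fixed wooden block 110 x 110 x 40 mm, at any small yaw.
- short_sleeve: The short sleeve, same brown and same diameters as the tall wide one (outside 52 mm, bore 44 mm) but only 30 mm tall. To be left alone. Rigid, open at both ends, standing upright on the bench. Origin: centre of its lower rim, z up along its axis; it looks the same from all sides. 
- narrow_sleeve: The narrow sleeve, same brown, 70 mm tall but only 30 mm outside diameter, bore 20 mm, too narrow for the drum. To be left alone. Rigid, open at both ends, standing upright on the bench. Origin: centre of its lower rim, z up along its axis; it looks the same from all sides. 
Not all that is in view belongs to the job. What is shaped like the sleeve but orange is not meant.

How it is judged:
By the outcome, as a careful person would: the job done as asked, in the order asked, and still so for the second after the job is handed in, with the robot touching nothing.
It also fails if it takes over 40 s, if anything falls off the work surface, if the arm or the gripper's body presses on something with over 40 N, if the wrist force passes 120 N, or if a joint passes its speed limit or range.

## Working session

There is one attempt and no reset: what is moved stays moved. The work goes in short steps, Python scripts to look and compute and a tool call to move; the robot and the scene stay as the last step left them, time stands still between calls to the robot, and variables do not carry over. Pictures are saved under pics/ and viewed, and the job is handed in when it is done.

Besides the shell and the picture viewer there is one more tool, called by a JSON object that holds its "name" and its "arguments". play_rows: Moves the arm, as the interface text tells. Shift numbers are shares of 60 cm and turn numbers shares of pi/4 rad, none past 1 either way. Its arguments: {"type":"object","properties":{"commands":{"type":"array","items":{"type":"array"}},"squeeze":{"type":"number"}},"required":["commands"]}

```bash
mkdir -p pics
cat > h.py <<'E'
import numpy as np, cv2
from bench import read_state,get_image,calibration,workorder,finder
from scipy.spatial.transform import Rotation as R
def world(name,d,st=None):
    c=calibration(name); v,u=np.mgrid[0:384,0:512]
    P=np.stack([(u-c['cx'])/c['fx']*d,(v-c['cy'])/c['fy']*d,d],-1)
    if name=='wrist':
        T=np.array(c['tool_from_camera']); P=P@T[:3,:3].T+T[:3,3]
        return P@R.from_rotvec(st['tool_rot']).as_matrix().T+np.array(st['eef_pos'])
    return P@np.array(c['rotation']).T+np.array(c['eye'])
E
python3 - <<'E'
from h import *
s=read_state();print(s)
ims={}
for n in('scene','top'):
    im,d=get_image(n);np.savez('pics/%s0.npz'%n,im=im,d=d)
    cv2.imwrite('pics/%s0.png'%n,cv2.resize(im[:,:,::-1],(768,576)))
    W=world(n,d); print(n,calibration(n)['eye'])
    for nm in('sleeve','seat','short_sleeve','narrow_sleeve'):
        for r in finder.outline_of(n,nm)[:5]:
            m=r['mask']&(d>0); w=W[m]
            if len(w): 
                t=w[w[:,2]>np.percentile(w[:,2],95)-.006]
                print(nm,round(r['conf'],2),np.round(r['bbox']),m.sum(),np.round((t[:,:2].min(0)+t[:,:2].max(0))/2,3),np.round(np.ptp(t[:,:2],axis=0),3),np.round(np.percentile(w[:,2],95),3))
E
```

```text
{'clock': 0.0, 'joints': array([-1.13900861e+00,  1.26385350e-01, -4.06017860e-02,  1.40539746e+00,
       -2.38764675e-05,  1.57079994e+00]), 'joint_velocities': array([ 0.00093731, -0.00151144,  0.00053889, -0.00043751, -0.00088641,
        0.00011112]), 'tau': array([-6.42931536e-04, -4.35909104e+01,  3.52928424e+01,  1.70749339e-02,
        5.91267485e-05,  5.46967058e-06]), 'eef_pos': array([ 0.21953452, -0.47645118,  0.23052851]), 'tool_rot': array([-3.06715230e+00, -6.72657165e-01,  5.70805277e-04]), 'wrist_force': array([0.01763767, 0.40418613, 1.32970956]), 'moment': array([ 0.02640254, -0.01395289,  0.00954846]), 'grip_width': 1.0006372473795024}Traceback (most recent call last):
  File "<stdin>", line 7, in <module>
  File "h.py", line 10, in world
    return P@np.array(c['rotation']).T+np.array(c['eye'])
           ~~~~~~~~~~~~~~~~~~~~~~~~~~~^~~~~~~~~~~~~~~~~~~
ValueError: operands could not be broadcast together with shapes (384,512) (3,)
```

```bash
sed -i "s/return P@np.array(c\['rotation'\]).T/return P@R.from_rotvec(c['rotation']).as_matrix().T/" h.py
python3 - <<'E'
from h import *
for n in('scene','top'):
    im,d=get_image(n);np.savez('pics/%s0.npz'%n,im=im,d=d)
    cv2.imwrite('pics/%s0.png'%n,cv2.resize(im[:,:,::-1],(768,576)))
    W=world(n,d); c=calibration(n);print(n,c['eye'],c['rotation'],c['fx'])
    for nm in('sleeve','seat','short_sleeve','narrow_sleeve'):
        for r in finder.outline_of(n,nm)[:5]:
            m=r['mask']&(d>0); w=W[m]
            if len(w): 
                t=w[w[:,2]>np.percentile(w[:,2],95)-.006]
                print(nm,round(r['conf'],2),np.round(r['bbox']),m.sum(),np.round((t[:,:2].min(0)+t[:,:2].max(0))/2,3),np.round(np.ptp(t[:,:2],axis=0),3),np.round(np.percentile(w[:,2],95),3))
E
```

```text
scene [0.94356704 0.57040013 0.6374283 ] [-0.91317514 -2.41687411  1.17302685] 423.81921848742115
sleeve 0.95 [269. 162. 294. 201.] 738 [0.365 0.002] [0.051 0.053] 0.067
sleeve 0.77 [240. 188. 262. 225.] 826 [0.481 0.031] [0.051 0.052] 0.068
sleeve 0.75 [243. 138. 261. 173.] 594 [ 0.35  -0.118] [0.054 0.052] 0.067
sleeve 0.72 [225. 160. 247. 197.] 687 [ 0.443 -0.071] [0.051 0.05 ] 0.068
seat 0.56 [251. 215. 328. 287.] 3311 [0.51  0.177] [0.028 0.03 ] 0.099
short_sleeve 0.77 [177. 164. 197. 187.] 377 [ 0.509 -0.182] [0.052 0.053] 0.028
narrow_sleeve 0.59 [179. 194. 194. 224.] 414 [ 0.594 -0.064] [0.03  0.032] 0.068
top [0.40414663 0.04006632 0.75311937] [-2.11900023  2.17866263 -0.16201018] 385.6257221322227
sleeve 0.82 [272. 263. 300. 293.] 367 [0.362 0.001] [0.05  0.051] 0.071
sleeve 0.69 [309. 218. 342. 245.] 503 [ 0.44  -0.073] [0.05 0.05] 0.071
sleeve 0.59 [251. 197. 280. 226.] 297 [0.477 0.03 ] [0.05 0.05] 0.071
sleeve 0.56 [336. 265. 368. 300.] 635 [ 0.346 -0.121] [0.05  0.051] 0.07
seat 0.79 [155. 170. 228. 234.] 3497 [0.505 0.174] [0.031 0.031] 0.107
short_sleeve 0.92 [363. 184. 392. 213.] 264 [ 0.506 -0.183] [0.048 0.05 ] 0.031
narrow_sleeve 0.88 [305. 138. 324. 167.] 337 [ 0.591 -0.064] [0.028 0.028] 0.07
```

View pics/scene0.png

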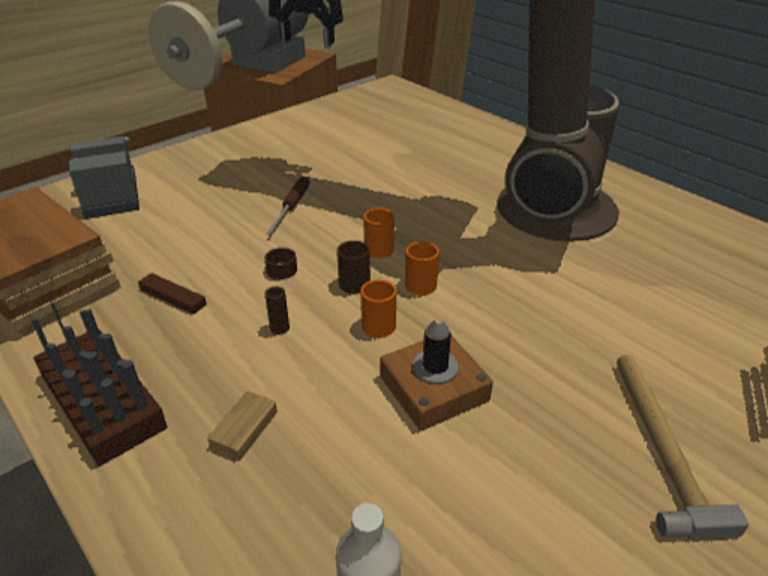

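View pics/top0.png

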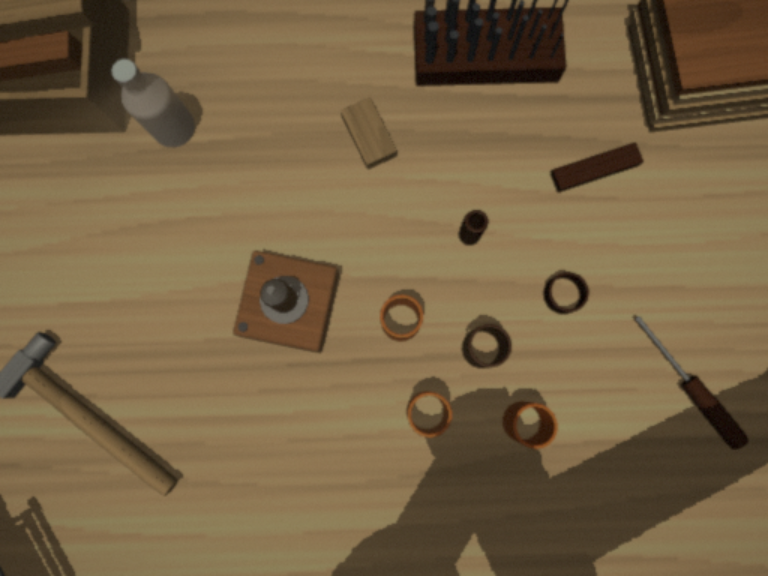

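```bash
cat >> h.py <<'E'
def plan(p,yaw):
    """tool down, tool y axis at world angle yaw (mod pi); prints turn and shift fractions"""
    s=read_state(); R0=R.from_rotvec(s['tool_rot']); best=None
    for y in (yaw,yaw+np.pi):
        z=np.array([0,0,-1.]); yy=np.array([np.cos(y),np.sin(y),0]); Rt=R.from_matrix(np.stack([np.cross(yy,z),yy,z],1))
        t=(R0.inv()*Rt).as_rotvec()
        if best is None or np.linalg.norm(t)<np.linalg.norm(best): best=t
    sh=R0.inv().apply(np.array(p)-s['eef_pos'])
    print('turn',np.round(best/(np.pi/4),4),'shift',np.round(sh/.6,4),'dist',np.linalg.norm(sh),'clock',s['clock'],'tcp',s['eef_pos'],'q',np.round(s['joints'],2))
E
python3 - <<'E'
from h import *
m=R.from_rotvec(read_state()['tool_rot']).as_matrix();print(np.round(m,2))
print(calibration('wrist'))
plan([.4415,-.072,.22],np.radians(98))
a=np.load('pics/scene0.npz')['im'];b=np.load('pics/top0.npz')['im']
A=cv2.resize(a[130:240,165:305,::-1],(560,440),interpolation=2);B=cv2.resize(b[130:310,235:400,::-1],(403,440),interpolation=2)
cv2.imwrite('pics/crop.png',cv2.resize(np.hstack([A,B]),(800,366)))
E
```

```text
[[ 0.91  0.42 -0.  ]
 [ 0.42 -0.91  0.  ]
 [-0.   -0.   -1.  ]]
{'fx': 271.9437029939832, 'fy': 271.9437029939832, 'cx': 247.56183478572487, 'cy': 191.3169141375697, 'tool_from_camera': array([[-2.55188366e-04, -9.61186347e-01, -2.75899876e-01,
         6.92943729e-02],
       [ 9.99999506e-01,  1.97802306e-05, -9.93841428e-04,
        -4.92338520e-04],
       [ 9.60724175e-04, -2.75899993e-01,  9.61185867e-01,
        -1.42522092e-01],
       [ 0.00000000e+00,  0.00000000e+00,  0.00000000e+00,
         1.00000000e+00]])}
turn [-1.00e-04  0.00e+00  3.72e-01] shift [ 0.6181 -0.458   0.0188] dist 0.46170420942934876 clock 0.55 tcp [ 0.21970188 -0.47678288  0.23127801] q [-1.14  0.13 -0.04  1.41 -0.    1.57]
```

View pics/crop.png

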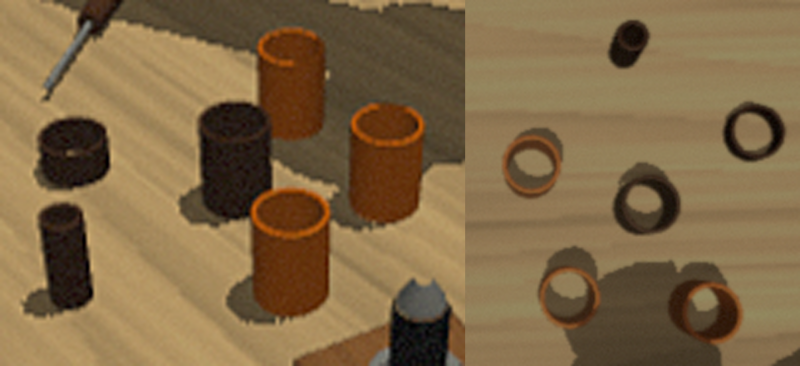

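Scene-image candidates: brown at (236,178), tall and wide; brown at (187,175), short; brown at (186,209), narrow; three orange tubes at (252,155), (281,181) and (251,206). The target is the one at (236,178), top (325,231): it is brown, 70 mm high and 50 mm wide, and the enlarged crop confirms it.

{"name": "play_rows", "arguments": {"commands": [[[0, 0, 0.37], [0.618, -0.458, 0.019], -1], [[0, 0, 0.37], [0.618, -0.458, 0.019], -1], [[0, 0, 0.37], [0.618, -0.458, 0.019], -1], [[0, 0, 0.37], [0.618, -0.458, 0.019], -1], [[0, 0, 0.37], [0.618, -0.458, 0.019], -1], [[0, 0, 0.37], [0.618, -0.458, 0.019], -1], [[0, 0, 0.37], [0.618, -0.458, 0.019], -1], [[0, 0, 0.37], [0.618, -0.458, 0.019], -1], [[0, 0, 0.37], [0.618, -0.458, 0.019], -1], [[0, 0, 0.37], [0.618, -0.458, 0.019], -1]], "squeeze": 30}}

```text
clock: 1.38
eef_pos: [0.4181, -0.1138, 0.2215]
tool_rot: [3.133, 0.221, 0.002]
wrist_force: [1.3, -1.1, -0.9]
grip_width: 1.004
```

Run:
```python
from h import *
plan([.4415,-.072,.22],np.radians(98))
```

```text
turn [ 0.0006 -0.0012  0.0019] shift [ 0.0484 -0.0635  0.0025] dist 0.04793077250901977 clock 1.3833 tcp [ 0.41807943 -0.1137935   0.22146269] q [-0.27 -0.05 -0.24  1.38 -0.    2.73]
```

{"name": "play_rows", "arguments": {"commands": [[[0, 0, 0], [0.0484, -0.0635, 0.0025], -1], [[0, 0, 0], [0.0484, -0.0635, 0.0025], -1], [[0, 0, 0], [0.0484, -0.0635, 0.0025], -1], [[0, 0, 0], [0.0484, -0.0635, 0.0025], -1]]}}

```text
clock: 1.72
eef_pos: [0.4413, -0.0717, 0.2199]
tool_rot: [3.133, 0.224, 0.001]
wrist_force: [-0.4, -0.1, 0.7]
grip_width: 0.999
```

Run:
```python
from h import *
st=read_state(); im,d=get_image('wrist'); W=world('wrist',d,st)
cv2.imwrite('pics/w1.png',im[:,:,::-1])
for r in finder.outline_of('wrist','sleeve')[:5]:
    m=r['mask']&(d>0); w=W[m]
    if len(w)<20: continue
    zt=np.percentile(w[:,2],95);t=w[w[:,2]>zt-.005]
    print(round(r['conf'],2),np.round(r['bbox']),im[m].mean(0).astype(int),np.round((t[:,:2].min(0)+t[:,:2].max(0))/2,4),np.round(np.ptp(t[:,:2],axis=0),3),round(zt,3))
plan([.4415,-.072,.05-.019],np.radians(98))
```

```text
0.94 [156. 198. 209. 257.] [114  53   7] [ 0.3907 -0.0017] [0.108 0.055] 0.07
0.79 [223. 150. 277. 202.] [30 18 11] [ 0.4402 -0.0732] [0.05  0.051] 0.071
0.72 [134. 108. 196. 158.] [122  58   6] [0.4778 0.03  ] [0.051 0.051] 0.071
0.62 [254. 218. 295. 279.] [102  43   5] [ 0.3456 -0.1207] [0.052 0.051] 0.07
turn [ 0.0011 -0.001   0.0003] shift [ 0.0008 -0.0016  0.3151] dist 0.1890570173082386 clock 1.8167 tcp [ 0.44100041 -0.07290526  0.22005419] q [-0.16 -0.02 -0.22  1.37 -0.    2.84]
```

View pics/w1.png

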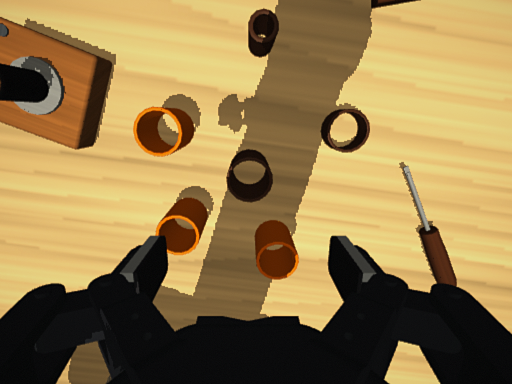

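The wrist view shows the target at (250,175), measured at (0.440,-0.073), which matches the top view. The way down between the orange tubes is clear.

{"name": "play_rows", "arguments": {"commands": [[[0, 0, 0], [0, 0, 0.06], -1], [[0, 0, 0], [0, 0, 0.12], -1], [[0, 0, 0], [0, 0, 0.17], -1], [[0, 0, 0], [0, 0, 0.22], -1], [[0, 0, 0], [0, 0, 0.26], -1], [[0, 0, 0], [0, 0, 0.29], -1], [[0, 0, 0], [0, 0, 0.31], -1], [[0, 0, 0], [0, 0, 0.32], -1], [[0, 0, 0], [0, 0, 0.322], -1], [[0, 0, 0], [0, 0, 0.322], -1]]}}

```text
clock: 2.65
eef_pos: [0.441, -0.074, 0.0271]
tool_rot: [3.133, 0.217, 0.001]
wrist_force: [-0.6, 0.3, -0.1]
grip_width: 1.002
```

{"name": "play_rows", "arguments": {"commands": [[[0, 0, 0], [0, 0, 0], 1], [[0, 0, 0], [0, 0, 0], 1], [[0, 0, 0], [0, 0, 0], 1], [[0, 0, 0], [0, 0, 0], 1], [[0, 0, 0], [0, 0, 0], 1], [[0, 0, 0], [0, 0, 0], 1], [[0, 0, 0], [0, 0, 0], 1], [[0, 0, 0], [0, 0, 0], 1]], "squeeze": 30}}

```text
clock: 3.32
eef_pos: [0.4417, -0.0742, 0.0283]
tool_rot: [3.132, 0.217, 0.004]
wrist_force: [-1.2, -0.7, 5.3]
grip_width: 0.608
```

Run:
```python
from h import *
s=read_state();print(s['grip_width'],s['wrist_force'],s['eef_pos'])
im,d=get_image('scene');cv2.imwrite('pics/s2.png',cv2.resize(im[100:250,150:350,::-1],(800,600),interpolation=2))
```

```text
0.6084453791535424 [-1.18210322 -0.70251999  5.25959716] [ 0.44171301 -0.07422827  0.02832223]
```

View pics/s2.png

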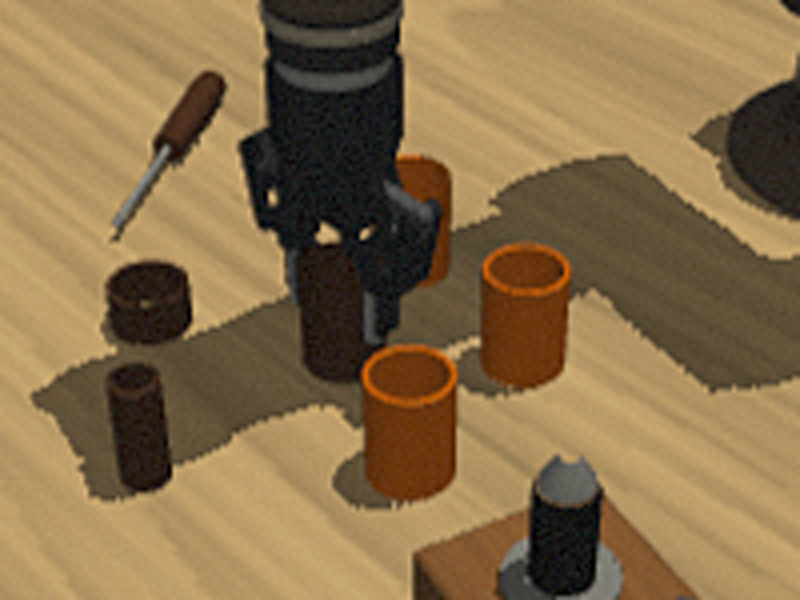

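The crop at (340,310) shows the tall sleeve between the fingers, with the opening at 52 mm. I'll lift it straight up.

{"name": "play_rows", "arguments": {"commands": [[[0, 0, 0], [0, 0, -0.02], 1], [[0, 0, 0], [0, 0, -0.05], 1], [[0, 0, 0], [0, 0, -0.09], 1], [[0, 0, 0], [0, 0, -0.14], 1], [[0, 0, 0], [0, 0, -0.19], 1], [[0, 0, 0], [0, 0, -0.24], 1], [[0, 0, 0], [0, 0, -0.27], 1], [[0, 0, 0], [0, 0, -0.27], 1], [[0, 0, 0], [0, 0, -0.27], 1]]}}

```text
clock: 4.12
eef_pos: [0.442, -0.0739, 0.1914]
tool_rot: [3.132, 0.217, 0.008]
wrist_force: [0.9, 0.1, -0.7]
grip_width: 0.612
```

Run:
```python
from h import *
# refine drum + offset: cone/drum from first top & scene, in each camera
for n in('top','scene'):
    z=np.load('pics/%s0.npz'%n);W=world(n,z['d']); w=W[(z['d']>0)]
    w=w[(np.abs(w[:,0]-.507)<.06)&(np.abs(w[:,1]-.175)<.06)]
    for lo,hi in((.06,.1),(.043,.05),(.105,.118)):
        p=w[(w[:,2]>lo)&(w[:,2]<hi)]
        print(n,lo,len(p),np.round((p[:,:2].min(0)+p[:,:2].max(0))/2,4),np.round(np.ptp(p[:,:2],axis=0),3))
        if lo==.06:
            from scipy.optimize import least_squares
            r=least_squares(lambda c:np.hypot(*(p[:,:2]-c).T)-.017,[.507,.175],loss='soft_l1',f_scale=.001);print(' circ',r.x,np.abs(r.fun).mean())
s=read_state();print(s['grip_width'],s['wrist_force'])
im,d=get_image('wrist');cv2.imwrite('pics/w3.png',im[:,:,::-1])
for n in('scene','top'):
    im,d=get_image(n);W=world(n,d)
    cv2.imwrite('pics/%s3.png'%n,cv2.resize(im[:,:,::-1],(768,576)))
    for r in finder.outline_of(n,'sleeve')[:5]:
        m=r['mask']&(d>0); w=W[m]
        if len(w)<20 or im[m].mean(0)[0]>80: continue
        print(n,round(r['conf'],2),r['bbox'],im[m].mean(0),w.min(0),w.max(0))
plan([.506,.174,.19],np.radians(130))
```

```text
top 0.06 104 [0.5046 0.1735] [0.033 0.034]
 circ [0.50531298 0.17406693] 0.0002549882154182903
top 0.043 458 [0.5177 0.178 ] [0.085 0.094]
top 0.105 151 [0.5049 0.1733] [0.026 0.027]
scene 0.06 277 [0.5091 0.178 ] [0.031 0.029]
 circ [0.50611663 0.1742212 ] 0.0006574014891981248
scene 0.043 267 [0.5075 0.1751] [0.06 0.06]
scene 0.105 111 [0.5087 0.1758] [0.025 0.027]
0.6115978421313031 [ 0.92361538  0.1084864  -0.71149074]
scene 0.62 [221.5, 97.7, 244.4, 139.4] [39.70470756 27.87303852 20.54921541] [ 0.42038475 -0.09922472  0.15968302] [ 0.46954968 -0.03908406  0.23099613]
top 0.43 [326.8, 238.9, 338.0, 243.8] [39.28125  29.546875 19.84375 ] [ 0.41358356 -0.07317702  0.16227616] [ 0.42262013 -0.05451938  0.2309412 ]
turn [ 1.90e-03  2.00e-04 -7.13e-01] shift [ 0.1649 -0.3941 -0.0021] dist 0.256302746391591 clock 4.3667 tcp [ 0.44057232 -0.07380919  0.18904012] q [-0.17 -0.02 -0.29  1.3  -0.    2.84]
```

View pics/w3.png

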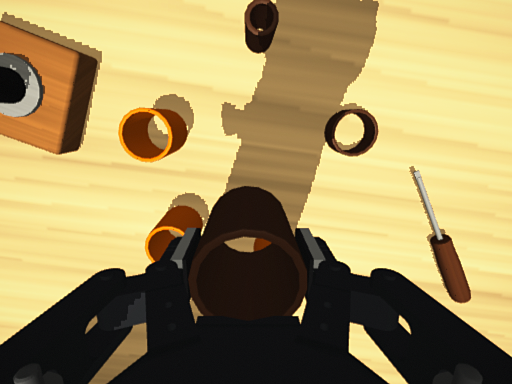

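View pics/scene3.png

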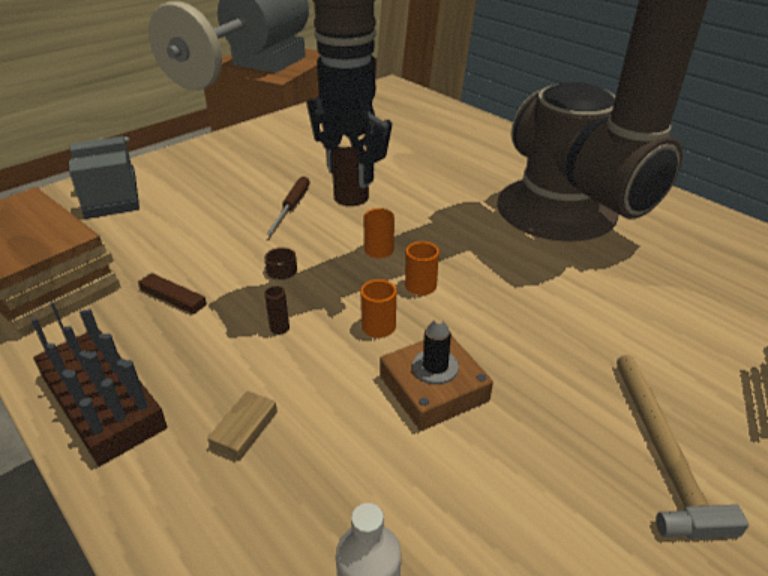

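{"name": "play_rows", "arguments": {"commands": [[[0, 0, -0.1], [0.016, -0.039, 0], 1], [[0, 0, -0.2], [0.041, -0.099, 0], 1], [[0, 0, -0.3], [0.066, -0.158, 0], 1], [[0, 0, -0.4], [0.09, -0.217, 0], 1], [[0, 0, -0.5], [0.115, -0.276, 0], 1], [[0, 0, -0.6], [0.14, -0.335, 0], 1], [[0, 0, -0.7], [0.155, -0.37, 0], 1], [[0, 0, -0.71], [0.165, -0.394, 0], 1], [[0, 0, -0.71], [0.165, -0.394, 0], 1], [[0, 0, -0.71], [0.165, -0.394, 0], 1]]}}

```text
clock: 5.2
eef_pos: [0.5056, 0.1739, 0.1879]
tool_rot: [2.952, 1.069, -0.003]
wrist_force: [-0.2, -1.2, -0.2]
grip_width: 0.613
```

```bash
cat > fit.py <<'E'
from h import *
import sys
from scipy.optimize import least_squares
tag=sys.argv[1]; st=read_state()
im,d=get_image('wrist');cv2.imwrite('pics/w%s.png'%tag,im[:,:,::-1])
W=world('wrist',d,st);w=W[d>0]
zb=st['eef_pos'][2]-.0275
im,d2=get_image('scene');cv2.imwrite('pics/s%s.png'%tag,cv2.resize(im[130:300,200:370,::-1],(600,600),interpolation=2))
S=world('scene',d2);s=S[d2>0]
def near(w,lo,hi,r=.05): 
    return w[(np.hypot(w[:,0]-st['eef_pos'][0],w[:,1]-st['eef_pos'][1])<r)&(w[:,2]>lo)&(w[:,2]<hi)]
def circ(p,r):
    f=least_squares(lambda c:np.hypot(*(p[:,:2]-c).T)-r,st['eef_pos'][:2],loss='soft_l1',f_scale=.001);return np.round(f.x,4),round(float(np.median(np.abs(f.fun))),4),len(p)
print('scene sleeve',circ(near(s,zb+.003,zb+.02,.032),.026))
if zb>.075: print('scene drum',circ(near(s,.055,min(.1,zb-.01),.03),.017))
print('tcp',st['eef_pos'],st['tool_rot'],st['grip_width'],st['wrist_force'],st['clock'])
p=near(s,zb-.006,zb+.05,.04);print('lowest scene sleeve z',np.sort(p[:,2])[:5])
plan([.5065,.174,.19],np.radians(130))
E
python3 fit.py 4
```

```text
scene sleeve (array([0.5051, 0.173 ]), 0.0005, 222)
scene drum (array([0.5061, 0.1743]), 0.0004, 312)
tcp [0.50560499 0.17393535 0.18785335] [ 2.95193442  1.0694215  -0.00322321] 0.6126207052909309 [-0.24190123 -1.1649679  -0.16191479] 5.2
lowest scene sleeve z [0.15772532 0.15826974 0.15828278 0.15846901 0.1585456 ]
turn [ 0.0017  0.0022 -0.0057] shift [ 0.0024 -0.0005 -0.0026] dist 0.0021418373179076557 clock 5.3 tcp [0.50560787 0.17285585 0.18842441] q [ 0.33  0.15 -0.11  1.32 -0.    2.78]
```

View pics/s4.png

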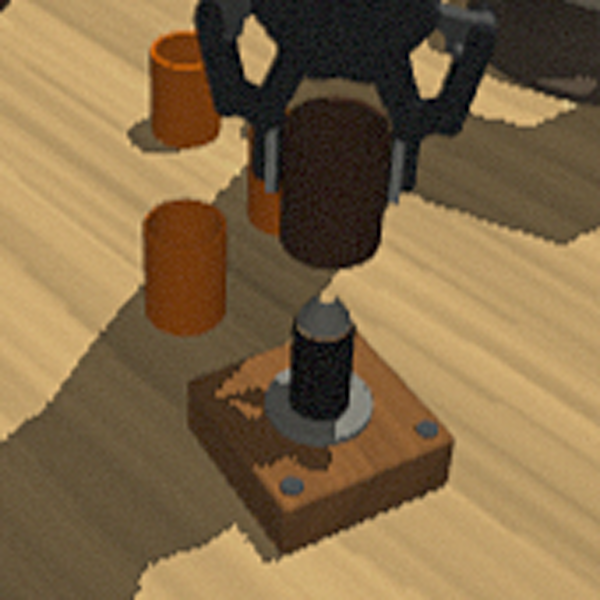

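View pics/w4.png

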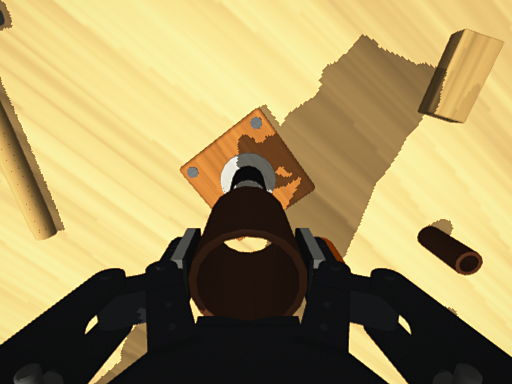

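The sleeve hangs upright over the drum. The scene fits put their axes about 1.6 mm apart, so I'll correct by that while coming down to about 12 mm above the flange.

{"name": "play_rows", "arguments": {"commands": [[[0, 0, 0], [0.0026, 0, 0], 1], [[0, 0, 0], [0.0026, 0, 0.02], 1], [[0, 0, 0], [0.0026, 0, 0.04], 1], [[0, 0, 0], [0.0026, 0, 0.06], 1], [[0, 0, 0], [0.0026, 0, 0.08], 1], [[0, 0, 0], [0.0026, 0, 0.1], 1], [[0, 0, 0], [0.0026, 0, 0.12], 1], [[0, 0, 0], [0.0026, 0, 0.14], 1], [[0, 0, 0], [0.0026, 0, 0.16], 1], [[0, 0, 0], [0.0026, 0, 0.17], 1]]}}

```text
clock: 6.13
eef_pos: [0.5061, 0.1721, 0.0853]
tool_rot: [2.954, 1.064, -0.004]
wrist_force: [-1.0, -1.2, -1.3]
grip_width: 0.613
```

```bash
python3 fit.py 5
```

```text
scene sleeve (array([0.5053, 0.1722]), 0.0005, 168)
tcp [0.50610783 0.17213845 0.08526691] [ 2.95394464  1.06359766 -0.00417235] 0.6131778721724397 [-0.97151735 -1.21693953 -1.28885879] 6.1333
lowest scene sleeve z [0.05397611 0.05424313 0.0542684  0.05441483 0.05471173]
turn [ 0.0009  0.0045 -0.0079] shift [ 0.0016 -0.0014 -0.174 ] dist 0.1044185051287536 clock 6.2333 tcp [0.50602889 0.17244501 0.08559414] q [ 0.33  0.19 -0.29  1.1  -0.    2.78]
```

View pics/s5.png

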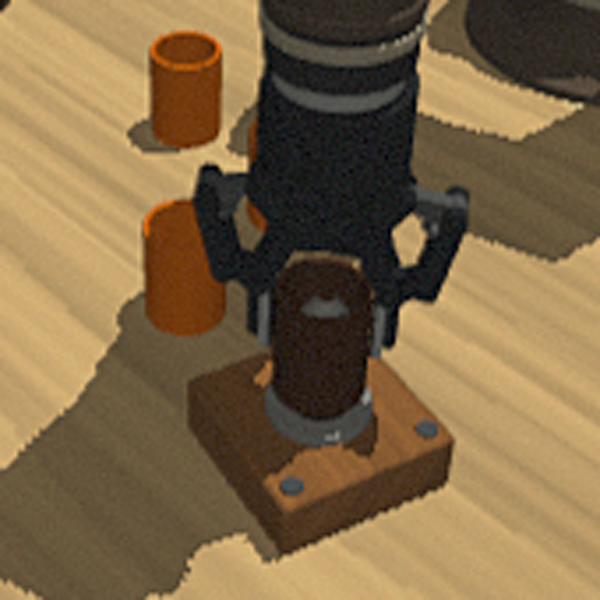

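Sleeve is around the drum, the forces are near zero and its bottom is about 10 mm above the flange. I'll centre it by 2 mm and lower it slowly.

{"name": "play_rows", "arguments": {"commands": [[[0, 0, 0], [0.003, -0.0017, 0.002], 1], [[0, 0, 0], [0.003, -0.0017, 0.005], 1], [[0, 0, 0], [0.003, -0.0017, 0.008], 1], [[0, 0, 0], [0.003, -0.0017, 0.011], 1], [[0, 0, 0], [0.003, -0.0017, 0.014], 1], [[0, 0, 0], [0.003, -0.0017, 0.016], 1], [[0, 0, 0], [0.003, -0.0017, 0.017], 1], [[0, 0, 0], [0.003, -0.0017, 0.017], 1]]}}

```text
clock: 6.9
eef_pos: [0.5066, 0.1744, 0.0753]
tool_rot: [2.954, 1.065, -0.005]
wrist_force: [0.5, -0.1, -0.7]
grip_width: 0.608
```

```bash
python3 fit.py 6
```

```text
scene sleeve (array([0.5063, 0.1743]), 0.0005, 164)
tcp [0.50664796 0.17441465 0.07526547] [ 2.95359688  1.06483967 -0.00512329] 0.6078777606634618 [ 0.50619692 -0.14296453 -0.68639005] 6.9
lowest scene sleeve z [0.04185559 0.04199509 0.04201798 0.04215852 0.04222733]
turn [ 0.0009  0.0045 -0.0079] shift [-0.0014  0.0004 -0.191 ] dist 0.11458460706996929 clock 7.0 tcp [0.50673048 0.17439235 0.0754163 ] q [ 0.33  0.19 -0.3   1.08 -0.    2.78]
```

View pics/s6.png

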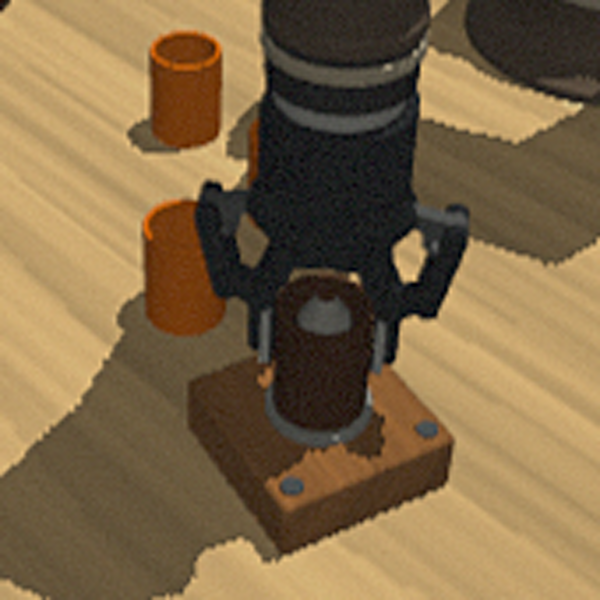

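Centred to within 0.3 mm. I'll go down in 0.6 mm steps until contact shows in the wrist force.

{"name": "play_rows", "arguments": {"commands": [[[0, 0, 0], [-0.0004, 0, 0.001], 1], [[0, 0, 0], [-0.0004, 0, 0.002], 1], [[0, 0, 0], [-0.0004, 0, 0.003], 1], [[0, 0, 0], [-0.0004, 0, 0.003], 1]]}}

```text
clock: 7.33
eef_pos: [0.5067, 0.1743, 0.0744]
tool_rot: [2.954, 1.065, -0.004]
wrist_force: [-2.6, -0.4, 5.4]
grip_width: 0.613
```

{"name": "play_rows", "arguments": {"commands": [[[0, 0, 0], [0, 0, 0.001], 1], [[0, 0, 0], [0, 0, 0.002], 1], [[0, 0, 0], [0, 0, 0.002], 1]]}}

```text
clock: 7.58
eef_pos: [0.5066, 0.1743, 0.0744]
tool_rot: [2.954, 1.065, -0.002]
wrist_force: [-4.2, -1.6, 8.3]
grip_width: 0.61
```

```bash
python3 fit.py 7
```

```text
scene sleeve (array([0.5064, 0.1742]), 0.0005, 169)
tcp [0.50664289 0.17427144 0.07437837] [ 2.95366116e+00  1.06475448e+00 -2.39607219e-03] 0.6100878478729388 [-4.17017432 -1.60929012  8.32506566] 7.5833
lowest scene sleeve z [0.04091682 0.04092989 0.04099287 0.041029   0.04111121]
turn [ 0.0016  0.0026 -0.0078] shift [-0.0009  0.0004 -0.1927] dist 0.1156259708637043 clock 7.6833 tcp [0.50664859 0.17426695 0.07437443] q [ 0.33  0.19 -0.31  1.07 -0.    2.78]
```

View pics/s7.png

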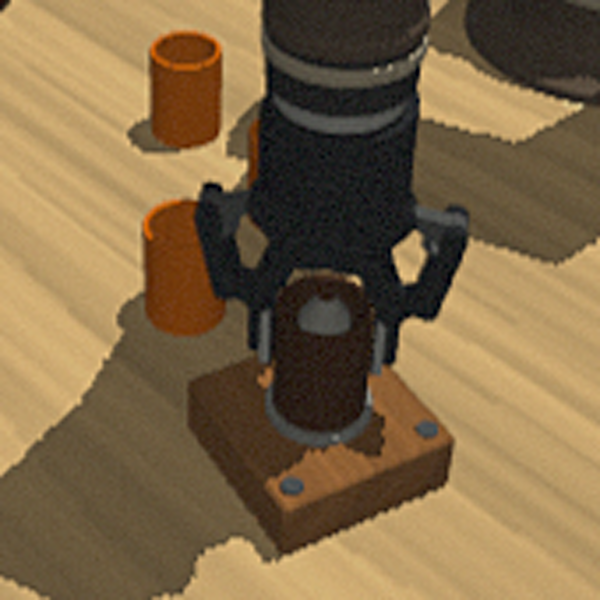

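The sleeve is seated: z stopped at 0.0744 (0.0740 to 0.0743 expected) while the force rose to 8 N. I'll open in place, then lift.

{"name": "play_rows", "arguments": {"commands": [[[0, 0, 0], [0, 0, 0], 0], [[0, 0, 0], [0, 0, 0], -0.3], [[0, 0, 0], [0, 0, 0], -0.6], [[0, 0, 0], [0, 0, 0], -1], [[0, 0, 0], [0, 0, 0], -1], [[0, 0, 0], [0, 0, 0], -1], [[0, 0, 0], [0, 0, 0], -1], [[0, 0, 0], [0, 0, 0], -1]]}}

```text
clock: 8.35
eef_pos: [0.5066, 0.1742, 0.0743]
tool_rot: [2.954, 1.065, -0.003]
wrist_force: [-0.4, 0.9, -0.2]
grip_width: 1.002
```

{"name": "play_rows", "arguments": {"commands": [[[0, 0, 0], [0, 0, -0.02], -1], [[0, 0, 0], [0, 0, -0.05], -1], [[0, 0, 0], [0, 0, -0.09], -1], [[0, 0, 0], [0, 0, -0.14], -1], [[0, 0, 0], [0, 0, -0.19], -1], [[0, 0, 0], [0, 0, -0.24], -1], [[0, 0, 0], [0, 0, -0.26], -1], [[0, 0, 0], [0, 0, -0.26], -1], [[0, 0, 0], [0, 0, -0.26], -1]]}}

```text
clock: 9.1
eef_pos: [0.5072, 0.1747, 0.2306]
tool_rot: [2.954, 1.065, -0.0]
wrist_force: [0.6, -0.5, -0.3]
grip_width: 0.999
```

Run:
```python
from h import *
from scipy.optimize import least_squares
s=read_state();print(s['grip_width'],s['eef_pos'],s['wrist_force'],s['clock'])
im,d=get_image('scene');W=world('scene',d)[d>0]
cv2.imwrite('pics/s8.png',cv2.resize(im[130:300,170:370,::-1],(700,595),interpolation=2))
w=W[(np.hypot(W[:,0]-.506,W[:,1]-.1743)<.032)]
for lo,hi in((.05,.075),(.08,.113)):
    p=w[(w[:,2]>lo)&(w[:,2]<hi)];p=p[np.hypot(p[:,0]-.506,p[:,1]-.1743)>.0235]
    f=least_squares(lambda c:np.hypot(*(p[:,:2]-c).T)-.026,[.506,.174],loss='soft_l1',f_scale=.001);print(f.x,len(p))
rim=w[np.abs(np.hypot(w[:,0]-.506,w[:,1]-.1743)-.0235)<.003]
rim=rim[rim[:,2]>.105];A=np.c_[rim[:,:2]-[.506,.1743],np.ones(len(rim))]
print('rim z plane',np.linalg.lstsq(A,rim[:,2],rcond=None)[0],len(rim),np.percentile(rim[:,2],[50,90,99]))
st=read_state();im,d=get_image('wrist');cv2.imwrite('pics/w8.png',im[:,:,::-1])
for nm in('short_sleeve','narrow_sleeve'):
    im,d=get_image('scene');W=world('scene',d)
    for r in finder.outline_of('scene',nm)[:1]:
        m=r['mask']&(d>0); q=W[m];t=q[q[:,2]>np.percentile(q[:,2],95)-.006];print(nm,(t[:,:2].min(0)+t[:,:2].max(0))/2)
```

```text
0.9992050334673689 [0.50717527 0.1747418  0.23056535] [ 0.56289175 -0.50124727 -0.26937639] 9.1
[0.50644418 0.1741892 ] 251
[0.50644489 0.17423269] 360
rim z plane [2.1383305  2.83167949 0.19826319] 487 [0.30702445 0.3422419  0.48614157]
short_sleeve [ 0.50828702 -0.18237363]
narrow_sleeve [ 0.59264926 -0.06159124]
```

View pics/s8.png

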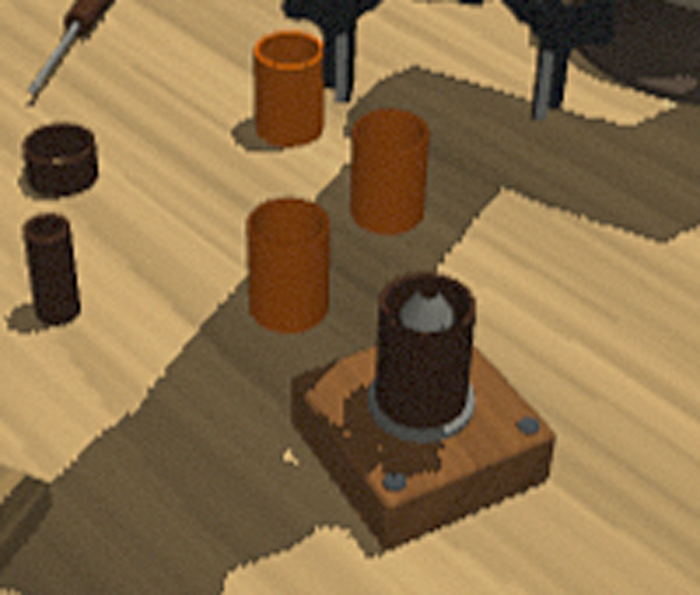

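View pics/w8.png

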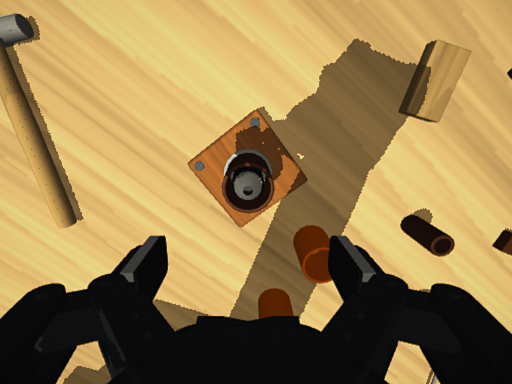

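The scene crop shows the sleeve upright at (425,350), on the flange, with the cone centred in its bore. The wrist view shows the same at (248,185). The rim-height fit picked up the gripper, so I'll redo it from the wrist view and then hand in.

Run:
```python
from h import *
st=read_state();im,d=get_image('wrist');W=world('wrist',d,st)[d>0]
r=np.hypot(W[:,0]-.5064,W[:,1]-.1742);p=W[(r>.0225)&(r<.0255)&(W[:,2]>.1)&(W[:,2]<.13)]
c=np.linalg.lstsq(np.c_[p[:,:2]-[.5064,.1742],np.ones(len(p))],p[:,2],rcond=None)[0]
print('rim z (0.116 expected)',np.median(p[:,2]),'slope',c,len(p))
if abs(np.median(p[:,2])-.116)<.004: workorder.job_done();print('handed in')
```

```text
rim z (0.116 expected) 0.1151695597804142 slope [ 0.02560115 -0.01026063  0.11275985] 656
the job is handed in; nothing more can be done
handed in
```

The tall wide brown sleeve is on the drum, sitting on the steel flange, and the job is handed in. I gripped it, lifted it over the cone, centred it to within about 0.5 mm, and lowered it slowly to the flange. It stopped there at about 8 N contact force, and only then did I open the gripper and back away upwards. The clock read about 9 s, against the 40 s limit.

**Last checks**
- **Height:** the sleeve's upper rim measured 0.115 m, against 0.116 m expected.
- **Upright:** the fitted centre is the same at low and high height, (0.5064, 0.1742), and within 0.4 mm of the measured drum axis. The rim plane in the wrist image showed a slope of about 1.5°, which the other fit does not, so I take it as depth noise.
- **Other sleeves:** the short and narrow sleeves are within about 2–3 mm of where they were first measured, which is within measurement scatter. Nothing touched them or the orange tubes.
- **Gripper:** it is open and clear above, with no contact force.

The first rim-height fit failed because it picked up the gripper in the scene view. I redid it from the wrist view, and the height above comes from that.

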